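# Charge the weighing basket with stone and hold it level

### The job

Tip all six lumps of crushed stone from the narrow steel sample tray into the wire basket where it stands in its drip tray, then set the empty tray back down flat on the bench and let go of it. Then take the basket by the grip of its stirrup, lift it straight up about 10 cm clear of its drip tray, and finish while holding it there, still and level with the stones in it, ready to be hung under the balance. Leave everything else on the bench where it is.

Things in the scene. Friction and masses are not known exactly. Their poses are not given: they have to be found in the camera images.
- sample_tray: narrow open steel tray with the six stones: 160 mm long (x), 64 wide over its upright side walls (y), 45 high, sheet 3 mm, 0.22 kg empty; grip it across the side walls. Origin: centre of its underside, z up. Full-height wall at +x, open pouring end at -x; there the side walls slope down from 45 mm (at x = -35) to 16. The stones start at x -30 to +70 mm, up to 28 mm above the underside.
- tray_lip (a point): middle of the pouring lip's upper edge, 80 mm from the tray's origin towards -x and 9 mm up; axes as the tray's. The last 30 mm of floor rise 6 mm to the lip. The stones start to slide at about 35 degrees of tip and have all left at 60 to 70.
- basket: round open-topped wire basket, 150 mm across (wall 3), 90 high, 0.35 kg empty, with a rigid upright stirrup. Origin: centre of its underside, z up, x along the stirrup's bar. The stirrup's two 6 mm wires rise at x = +-75 mm on the rim, straight to 145 mm above the underside, then slope in to the bar at x = +-45, 190 mm up. The mouth is open on the +y and -y sides of the bar.
- basket_grip (a point): middle of the stirrup's grip: a black sleeve 16 mm in diameter and 70 mm long along the basket's x, its axis 190 mm above the basket's underside; the basket hangs level when it is gripped here
- basket_rim (a point): centre of the basket's mouth, level with its rim, 90 mm above its underside
- basket_in (a point): point in the middle of the space inside the basket, 30 mm above its underside
- drip_tray: square shallow steel drip tray in which the basket stands, 190 x 190 x 14 mm, floor 3 mm thick, fixed to the bench; origin at the centre of its underside
- stone0: lump of grey crushed stone, about 30 x 24 x 22 mm, 25 g; origin at the centre of the face it lies on at the start
- stone1: lump of grey crushed stone, about 30 x 24 x 22 mm, 25 g; origin at the centre of the face it lies on at the start
- stone2: lump of grey crushed stone, about 30 x 24 x 22 mm, 25 g; origin at the centre of the face it lies on at the start
- stone3: lump of grey crushed stone, about 30 x 24 x 22 mm, 25 g; origin at the centre of the face it lies on at the start
- stone4: lump of grey crushed stone, about 30 x 24 x 22 mm, 25 g; origin at the centre of the face it lies on at the start
- stone5: lump of grey crushed stone, about 30 x 24 x 22 mm, 25 g; origin at the centre of the face it lies on at the start
- brush: bystander: hand brush with a wooden handle, 190 mm long, lying flat; origin under its middle
- weight: bystander: brass weight with a knob, 40 mm across, 62 mm high; origin at the centre of its underside
- sieve: bystander: single open test sieve of steel, 203 mm across, 50 mm high; origin at the centre of its underside
- dish: bystander: white porcelain bowl, 90 mm across, 40 mm high; origin at the centre of its underside
- jar: bystander: glass jar with a black lid, 68 mm across, 85 mm high; origin at the centre of its underside
- prism: bystander: grey mortar prism 160 x 40 x 40 mm, lying; origin at the centre of its underside

How it is judged:
On the way, in this order (a step that is already met when the one before it is completed fails the run):
1. all six stones lie in the basket, which still stands upright in its drip tray (distance between each of stone0, stone1, stone2, stone3, stone4, stone5 and basket_in below 0.083 m and z of each of stone0, stone1, stone2, stone3, stone4, stone5 in the frame of basket below 0.085 m and distance between basket and drip_tray below 0.03 m and angle between basket's own z axis and vertical below 0.08 rad), for 0.2 s.
2. the tray stands flat on the bench, let go, with the stones in the basket, which still stands in its drip tray (all of step 1 and height (world z) of sample_tray below 0.008 m and angle between sample_tray's own z axis and vertical below 0.08 rad and contact force between the fingers and sample_tray below 0.1 N and linear speed of sample_tray below 0.02 m/s), for 0.2 s.
At the end, for the whole second after the job is handed in: Basket hangs in the fingers (over 3 N), underside 60 to 160 mm over the bench, within 60 mm of above the drip tray's middle, touching no tray, tilt under 0.12 rad, under 20 mm/s and 0.1 rad/s, all six stones inside; sample tray flat on the bench (8 mm, 0.08 rad), at rest, not touched (height (world z) of basket between 0.06 and 0.16 m and horizontal distance between basket and drip_tray below 0.06 m and angle between basket's own z axis and vertical below 0.12 rad and linear speed of each of basket, sample_tray below 0.02 m/s and angular speed of basket below 0.1 rad/s and contact force between the fingers and basket above 3 N and contact force between basket and drip_tray below 0.05 N and contact force between basket and sample_tray below 0.05 N and distance between each of stone0, stone1, stone2, stone3, stone4, stone5 and basket_in below 0.083 m and z of each of stone0, stone1, stone2, stone3, stone4, stone5 in the frame of basket below 0.085 m and height (world z) of sample_tray below 0.008 m and angle between sample_tray's own z axis and vertical below 0.08 rad and contact force between the fingers and sample_tray below 0.1 N); the arm keeps its last pose, push and grip.
It fails at once if a bystander is shifted by more than 30 mm (distance of any of brush, weight, sieve, dish, jar, prism from where it was at the start of the episode above 0.03 m).
It fails at once if the basket is tipped by more than 0.35 rad (angle between basket's own z axis and vertical above 0.35 rad).
It also fails if it takes over 72 s, if anything falls off the work surface, if the arm or the gripper's body presses on something with over 40 N, if the wrist force passes 120 N, or if a joint passes its speed limit or range.

### The arm

A 6-joint arm with a two-finger parallel gripper is mounted at the origin on the work surface. World frame = base frame: x ahead of the robot, y to its left, z up, the work surface at z = 0. Lengths are in m, angles in rad, forces in N, time in s.
With the tool pointing down it reaches from about 0.3 to 0.875 m from the base axis. Payload 6.4 kg.
Tool frame: the origin (TCP) lies midway between the tips of the shut fingers; the grasp point (between the pads) lies 19 mm behind it; z points along the fingers, y is the line along which they close (so a half turn about z gives the same grasp; the last joint's range is limited). The gripper opens to 85 mm and grips with 20 to 120 N. Pads are 22 mm wide; open, the fingers measure 114 mm over their backs; the gripper's body (76 mm by 85 mm) begins 54 mm behind the grasp point. The pads swing forward as they close: fully open they stand 13 mm farther back than shut.
Start: joints at [-1.537, 0.181, 1.607, -0, 1.354, -0.206], TCP at [0.137, -0.559, 0.231] pointing down, gripper open.
Joint ranges: [-2.99, 2.99], [-0.89, 2.07], [0.3, 2.58], [-1.14, 4.28], [0, 2.63], [-3.12, 3.12]. Speed limits (rad/s): [2.57, 2.57, 3.01, 3.14, 3.14, 3.14].

### API

Orientations are given as a unit quaternion [w, x, y, z].
In Python, from bench import ctrl gives the robot as it stands.
- The arm moves only by the tool drive_tool, never from a script. Its argument "plan" is a list that holds one entry, the list of rows, each a list of 4 numbers: the shift along the tool's x, y, z scaled (see below), then the turn about the tool's z scaled (see below). In form: [[[x, y, z, roll], ...]]. A call has 1 to 12 rows; each row is the pose to reach, as a shift and turn from the pose commanded when the call began, along the tool's axes at that moment, turning the shorter way round; what a row does not reach only later rows make up. The controller multiplies each number of a shift by 400 mm and each number of a turn by 180 degrees. A row lasts 1/12 s, in which the tool goes at most 41.7 mm and 7.16 degrees, less where a joint would pass 70% of its speed; a pose out of reach is approached as far as the arm can. A call with a number of a shift or a turn outside -1 to 1 is refused whole. A call with a gripper value outside its range is refused whole. "jaw" is the closure, from 0 (fully open) to 1 (shut), set as the call begins (left out, the last holds). The fingers move at their own pace and stop on an object; the grip force is fixed at half the most. Time passes only in rows, so rows that repeat a pose let the fingers close. It gives the time, the measured TCP pose, the force, the opening and the grip force at its end, in the units of the state.
- ctrl.get_obs(): the state, without advancing time (a new reading comes with each control period).
- ctrl.camera(name): name is "scene" or "top" or "wrist"; returns (picture, depth): 400x640x3 uint8, red, green, blue; 400x640 float32, m along the optical axis (not along the pixel's ray), 0 where there is no reading.
- ctrl.camera_info(name): a dict with "camera_matrix" (3x3 intrinsics, pixels), "R" (3x3) and "t" (3): a world point X has camera coordinates R X + t; the wrist camera has in their place "T_tool_cam" (4x4, takes a point from camera to tool coordinates, whose origin is the TCP and whose axes are the flange's). Camera axes: x right, y down, z forward; pixel columns grow to the right and rows downward; lengths in m; the calibration is good to about 2 mm. A picture is of the moment at which its call begins: read the wrist's pose just before it. camera_info takes no time and is no camera call.
- ctrl.hand_in(): hands the job in; it is judged then, once.
The state is a dict: "time_s": time; "q": joint angles; "dq": joint speeds; "joint_efforts": joint torques, N m; "eef_pos": TCP position; "eef_rot": TCP orientation; "wrist_force": force on the tool from outside, world axes, zero at the start; "torque": the same for the moment, N m; "opening": opening from 0.0 (shut) to 1.0 (fully open); "grasp_force": force on a finger pad.
Only numpy, scipy, OpenCV 4.12 (cv2) and the standard library are available. Lean on these libraries where they do the work, as an engineer would, in place of code of your own. Each camera call takes 0.05 s, during which the arm holds its last target. There are 200 camera calls.

## Working session

There is one attempt and no reset: what is moved stays moved. The work goes in short steps, Python scripts to look and compute and a tool call to move; the robot and the scene stay as the last step left them, time stands still between calls to the robot, and variables do not carry over. Pictures are saved under pics/ and viewed, at most 10 in all, crops included, and the job is handed in when it is done.

Besides the shell and the picture viewer there is one more tool, called in YAML: its name, and indented under it one key for each argument. drive_tool: Moves the arm, as the interface text tells. Its arguments: {"type":"object","properties":{"plan":{"type":"array"},"jaw":{"type":"number"}},"required":["plan"]}

```bash
mkdir -p pics; ls; cat > h.py <<'E'
import numpy as np, cv2
from bench import ctrl
def shot(n,f=None):
    im,d=ctrl.camera(n); np.savez(f'{f or n}.npz',im=im,d=d)
    cv2.imwrite(f'pics/{f or n}.png',im[...,::-1]); return im,d
def world(n,d):
    c=ctrl.camera_info(n);K=c['camera_matrix'];h,w=d.shape
    u,v=np.meshgrid(np.arange(w),np.arange(h))
    P=np.stack([(u-K[0,2])/K[0,0]*d,(v-K[1,2])/K[1,1]*d,d],-1)
    return (P-np.array(c['t']))@np.array(c['R'])
E
python3 - <<'E'
from h import *
shot('top');shot('scene')
for n in('top','scene'):
    c=ctrl.camera_info(n);print(n,c)
print(ctrl.get_obs())
E
```

```text
pics
top {'camera_matrix': array([[465.73187045,   0.        , 329.76972621],
       [  0.        , 465.73187045, 207.24247413],
       [  0.        ,   0.        ,   1.        ]]), 'R': array([[ 0.00271769, -0.99994651,  0.00997936],
       [-0.99021825, -0.00408312, -0.13946735],
       [ 0.13950064, -0.00950272, -0.99017638]]), 't': array([-0.01202403,  0.62250961,  1.34539417])}
scene {'camera_matrix': array([[500.70184478,   0.        , 315.99784754],
       [  0.        , 500.70184478, 204.85841657],
       [  0.        ,   0.        ,   1.        ]]), 'R': array([[-0.80546975,  0.5923912 , -0.0170629 ],
       [ 0.41011695,  0.53638667, -0.73762689],
       [-0.42781137, -0.60113393, -0.67499291]]), 't': array([ 0.49102728, -0.12246537,  1.7655782 ])}
{'time_s': 0.1, 'q': array([-1.53731261e+00,  1.81484159e-01,  1.60788147e+00, -2.52528657e-05,
        1.35381066e+00, -2.06286213e-01]), 'dq': array([-0.00112421, -0.0015536 , -0.00281722, -0.00057519,  0.00116504,
       -0.00061892]), 'joint_efforts': array([ 2.32147913e-04, -4.45876908e+01, -3.52238452e+01, -3.54831172e-04,
        4.07188709e-03, -5.85683608e-06]), 'eef_pos': array([ 0.13655068, -0.55804706,  0.23047728]), 'eef_rot': array([-7.89928676e-04,  9.92821763e-01,  1.19600672e-01,  5.60468089e-05]), 'wrist_force': array([-0.44955401,  0.57600172,  0.84271221]), 'torque': array([ 0.0012992 , -0.07458913,  0.03174053]), 'grasp_force': 0.0, 'opening': 0.9986038072588712}
```

View pics/top.png

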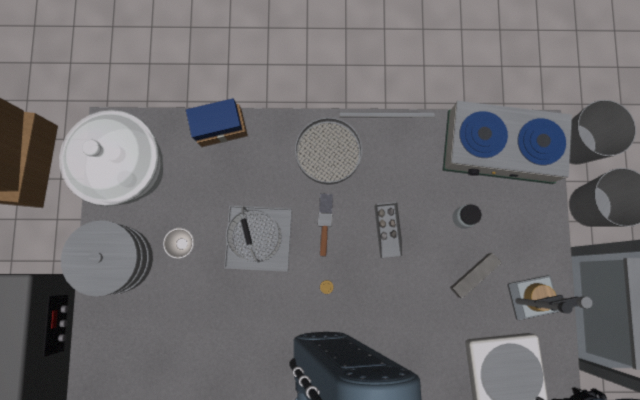

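View pics/scene.png

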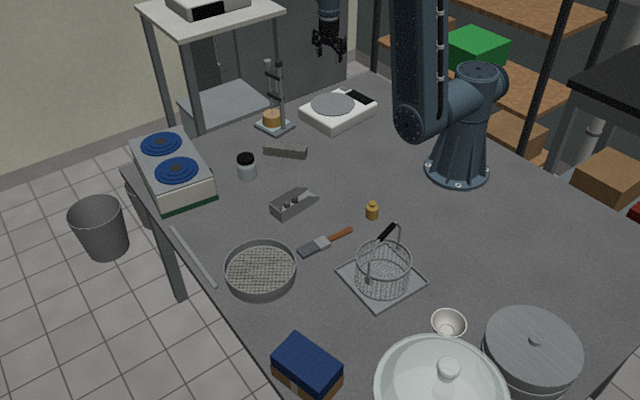

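```bash
python3 - <<'E'
from h import *
z=np.load('top.npz');im,d=z['im'],z['d'];W=world('top',d);np.save('W.npy',W)
a=cv2.resize(im[190:280,215:300],None,fx=6,fy=6,interpolation=3);b=cv2.resize(im[190:280,365:410],None,fx=6,fy=6,interpolation=3)
cv2.imwrite('pics/c1.png',np.hstack([a,b])[...,::-1])
m=np.zeros(d.shape,bool);m[195:265,368:408]=1
Z=W[...,2];
for lo,hi in((.002,.06),(.037,.055)):
    s=m&(Z>lo)&(Z<hi);P=W[s][:,:2].astype(np.float32);r=cv2.minAreaRect(P);print('tray',r,cv2.boxPoints(r).tolist(),s.sum())
m[:]=0;m[200:275,220:297]=1
s=m&(Z>.004)&(Z<.022);P=W[s][:,:2].astype(np.float32);r=cv2.minAreaRect(P);print('drip',r,cv2.boxPoints(r).tolist())
s=m&(Z>.17);P=W[s];print('bar',s.sum(),P.mean(0),P.min(0),P.max(0))
# black sleeve
g=s&(im.max(-1)<45);P=W[g];print('sleeve',g.sum(),P.mean(0));c=np.cov(P[:,:2].T);print(np.linalg.eigh(c),cv2.minAreaRect(P[:,:2].astype(np.float32)))
s=m&(Z>.07)&(Z<.115);P=W[s];print('rim',cv2.minEnclosingCircle(P[:,:2].astype(np.float32)),P.mean(0))
E
```

```text
tray ((0.5614066123962402, -0.18727684020996094), (0.12082946300506592, 0.21241112053394318), 89.45921325683594) [[0.4546355903148651, -0.24668648838996887], [0.6670371890068054, -0.24869129061698914], [0.668177604675293, -0.127867192029953], [0.45577603578567505, -0.12586238980293274]] 1342
tray ((0.572542130947113, -0.18427680432796478), (0.1298435479402542, 0.0645560622215271), 5.535895824432373) [[0.5048092603683472, -0.15841227769851685], [0.5110369920730591, -0.22266724705696106], [0.6402750015258789, -0.21014133095741272], [0.634047269821167, -0.1458863615989685]] 138
drip ((0.5371260643005371, 0.20730051398277283), (0.2250560075044632, 0.23141063749790192), 0.2962645888328552) [[0.4240012466907501, 0.32242244482040405], [0.42519786953926086, 0.09101488441228867], [0.6502509117126465, 0.0921785831451416], [0.6490542888641357, 0.3235861361026764]]
bar 229 [0.52169538 0.18589851 0.34625394] [0.42876971 0.0033033  0.17034947] [0.59614248 0.23095886 1.4191173 ]
sleeve 96 [0.53633547 0.20849687 0.2126316 ]
EighResult(eigenvalues=array([0.00014203, 0.00078494]), eigenvectors=array([[-0.7252166 ,  0.68852079],
       [ 0.68852079,  0.7252166 ]])) ((0.4805123507976532, 0.12386240065097809), (0.25820133090019226, 0.046682555228471756), 56.52321243286133)
rim ((0.5343723297119141, 0.21329088509082794), 0.07695374637842178) [0.53670699 0.21794542 0.09143632]
```

View pics/c1.png

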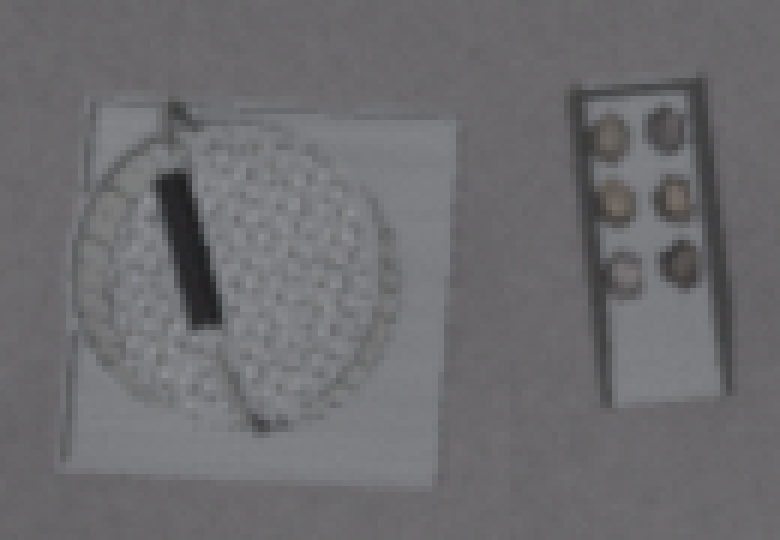

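```bash
cat >> h.py <<'E'
def px(n,u,v,z):
    c=ctrl.camera_info(n);K=c['camera_matrix'];R=np.array(c['R']);C=-R.T@np.array(c['t'])
    r=R.T@np.array([(u-K[0,2])/K[0,0],(v-K[1,2])/K[1,1],1]);return C+r*(z-C[2])/r[2]
E
python3 - <<'E'
from h import *
A=lambda u,v,z:px('top',215+(u-.5)/6,190+(v-.5)/6,z)[:2].round(4)
B=lambda u,v,z:px('top',365+(u-510.5)/6,190+(v-.5)/6,z)[:2].round(4)
print('tray',B(573,88,.045),B(705,78,.045),B(608,405,.014),B(730,393,.014))
a,b=A(172,175,.199),A(205,327,.199);print('sl',a,b,(a+b)/2,np.degrees(np.arctan2(*(a-b)[::-1])),np.linalg.norm(a-b))
D=[A(92,98,.014),A(457,120,.014),A(437,488,.014),A(62,472,.014)];print('drip',D,np.mean(D,0))
print('stirrup feet',A(180,110,.14),A(262,428,.14))
from scipy.spatial.transform import Rotation as Ro
q=ctrl.get_obs()['eef_rot'];print(Ro.from_quat(q,scalar_first=True).as_matrix().round(3))
print(ctrl.camera_info('wrist'))
E
```

```text
tray [ 0.6309 -0.1461] [ 0.6362 -0.212 ] [ 0.4751 -0.1653] [ 0.4813 -0.2266]
sl [0.5683 0.2183] [0.5017 0.2021] [0.535  0.2102] 13.671307132195828 0.06854195795277516
drip [array([0.6285, 0.2925]), array([0.618 , 0.1075]), array([0.4332, 0.1148]), array([0.4405, 0.3013])] [0.53005  0.204025]
stirrup feet [0.6052 0.2259] [0.4596 0.1846]
[[ 0.971  0.237 -0.   ]
 [ 0.237 -0.971  0.002]
 [ 0.    -0.002 -1.   ]]
{'camera_matrix': array([[300.71694944,   0.        , 319.99288239],
       [  0.        , 300.71694944, 197.86746477],
       [  0.        ,   0.        ,   1.        ]]), 'T_tool_cam': array([[-2.62862610e-04, -9.44282990e-01, -3.29134570e-01,
         8.39725616e-02],
       [ 9.99999630e-01, -5.17807605e-04,  6.86936048e-04,
        -3.91302103e-04],
       [-8.19090409e-04, -3.29134268e-01,  9.44282777e-01,
        -1.42248927e-01],
       [ 0.00000000e+00,  0.00000000e+00,  0.00000000e+00,
         1.00000000e+00]])}
```

drive_tool:
  plan:
    - [[0.9,-0.434,0,0.042],[0.9,-0.434,0,0.042],[0.9,-0.434,0,0.042],[0.9,-0.434,0,0.042],[0.9,-0.434,0,0.042],[0.9,-0.434,0,0.042],[0.9,-0.434,0,0.042],[0.9,-0.434,0,0.042],[0.9,-0.434,0,0.042],[0.9,-0.434,0,0.042],[0.9,-0.434,0,0.042]]
  jaw: 0

```text
time_s: 1.02
eef_pos: [0.4481, -0.3006, 0.2309]
eef_rot: [-0.001, 0.998, 0.056, 0.0]
wrist_force: [1.1, 0.2, -0.3]
opening: 1.001
grasp_force: 0.0
```

```bash
cat >> h.py <<'E'
from scipy.spatial.transform import Rotation as Ro
def to(x,y,z,yaw=None):
    "scaled move to world xyz; yaw = world angle of tool x, deg"
    o=ctrl.get_obs();M=Ro.from_quat(o['eef_rot'],scalar_first=True).as_matrix()
    s=M.T@(np.array([x,y,z])-o['eef_pos'])/.4;c=np.degrees(np.arctan2(M[1,0],M[0,0]))
    r=0 if yaw is None else -((yaw-c+180)%360-180)/180
    print('move',s.round(4),'roll',round(r,4),'yaw now',round(c,2),'dist mm',round(400*np.linalg.norm(s)),'q6',o['q'][5].round(2))
E
python3 -c "
from h import *
to(.594,-.183,.12,6.2);to(.594,-.183,.003,6.2)"
```

```text
move [ 0.3954 -0.2506  0.2782] roll 0.0015 yaw now 6.47 dist mm 218 q6 0.65
move [ 0.395  -0.2501  0.5707] roll 0.0015 yaw now 6.47 dist mm 295 q6 0.65
```

drive_tool:
  plan:
    - [[0.395,-0.25,0.2,0.002],[0.395,-0.25,0.2,0.002],[0.395,-0.25,0.2,0.002],[0.395,-0.25,0.2,0.002],[0.395,-0.25,0.2,0.002],[0.395,-0.25,0.278,0.002],[0.395,-0.25,0.278,0.002]]

```text
time_s: 1.6
eef_pos: [0.5885, -0.185, 0.1136]
eef_rot: [-0.003, 0.999, 0.052, -0.004]
wrist_force: [-1.2, 0.5, -1.8]
opening: 0.998
grasp_force: 0.0
```

```bash
python3 - <<'E'
from h import *
o=ctrl.get_obs();im,d=shot('wrist','w1');c=ctrl.camera_info('wrist');K=c['camera_matrix']
T=np.eye(4);T[:3,:3]=Ro.from_quat(o['eef_rot'],scalar_first=True).as_matrix();T[:3,3]=o['eef_pos'];T=T@c['T_tool_cam']
u,v=np.meshgrid(np.arange(640),np.arange(400));P=np.stack([(u-K[0,2])/K[0,0]*d,(v-K[1,2])/K[1,1]*d,d],-1)@T[:3,:3].T+T[:3,3]
np.save('Pw.npy',P)
s=(d>0)&(P[...,2]>.04)&(P[...,2]<.05)&(abs(P[...,0]-.556)<.12)&(abs(P[...,1]+.187)<.06)
q=P[s];print(len(q),q.min(0),q.max(0))
r=cv2.minAreaRect(q[:,:2].astype(np.float32));print(r,cv2.boxPoints(r))
E
```

```text
1791 [ 0.51369682 -0.22338305  0.04000775] [ 0.64105284 -0.14800559  0.04647437]
((0.5774068832397461, -0.18600808084011078), (0.12196983397006989, 0.06420677155256271), 5.802149295806885) [[ 0.51348895 -0.16023435]
 [ 0.5199799  -0.2241122 ]
 [ 0.6413248  -0.21178181]
 [ 0.6348339  -0.14790396]]
```

View pics/w1.png

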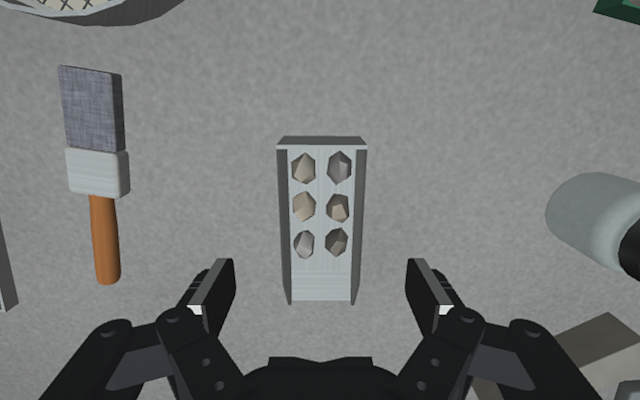

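```bash
python3 -c "
from h import *
to(.5963,-.184,.0,5.8)"
```

```text
move [ 0.0218 -0.0026  0.2899] roll 0.0005 yaw now 5.89 dist mm 116 q6 0.97
```

drive_tool:
  plan:
    - [[0.022,-0.003,0.1,0],[0.022,-0.003,0.2,0],[0.022,-0.003,0.25,0],[0.022,-0.003,0.28,0],[0.022,-0.003,0.28,0],[0.022,-0.003,0.28,0]]

```text
time_s: 2.15
eef_pos: [0.6004, -0.1872, 0.0095]
eef_rot: [0.0, 0.999, 0.05, 0.001]
wrist_force: [-0.1, -0.0, 0.0]
opening: 1.0
grasp_force: 0.0
```

drive_tool:
  plan:
    - [[-0.009,-0.008,0.024,0],[-0.009,-0.008,0.024,0],[-0.009,-0.008,0.024,0]]

```text
time_s: 2.4
eef_pos: [0.5962, -0.1832, -0.0006]
eef_rot: [0.0, 0.999, 0.051, 0.0]
wrist_force: [-0.3, -0.4, -0.2]
opening: 1.007
grasp_force: 0.0
```

drive_tool:
  plan:
    - [[0,0,0,0],[0,0,0,0],[0,0,0,0],[0,0,0,0],[0,0,0,0],[0,0,0,0]]
  jaw: 0.3

```text
time_s: 2.9
eef_pos: [0.5969, -0.1835, -0.0004]
eef_rot: [0.0, 0.999, 0.051, 0.001]
wrist_force: [-1.5, 1.0, 5.6]
opening: 0.742
grasp_force: 67.2
```

drive_tool:
  plan:
    - [[0,0,0,0],[0,0,0,0],[0,0,0,0]]
  jaw: 0.262

```text
time_s: 3.15
eef_pos: [0.5969, -0.1835, -0.0004]
eef_rot: [0.0, 0.999, 0.051, 0.001]
wrist_force: [-0.3, 0.1, 5.8]
opening: 0.744
grasp_force: 67.2
```

drive_tool:
  plan:
    - [[0,0,-0.01,0],[0,0,-0.02,0],[0,0,-0.03,0],[0,0,-0.03,0],[0,0,-0.03,0]]

```text
time_s: 3.57
eef_pos: [0.5961, -0.183, 0.0105]
eef_rot: [-0.0, 0.999, 0.051, 0.0]
wrist_force: [0.2, -0.5, -4.4]
opening: 0.741
grasp_force: 66.2
```

```bash
cat >> h.py <<'E'
def wcloud(f):
    o=ctrl.get_obs();im,d=shot('wrist',f);c=ctrl.camera_info('wrist');K=c['camera_matrix']
    T=np.eye(4);T[:3,:3]=Ro.from_quat(o['eef_rot'],scalar_first=True).as_matrix();T[:3,3]=o['eef_pos'];T=T@c['T_tool_cam']
    u,v=np.meshgrid(np.arange(640),np.arange(400));P=np.stack([(u-K[0,2])/K[0,0]*d,(v-K[1,2])/K[1,1]*d,d],-1)
    return im,d,P@T[:3,:3].T+T[:3,3],o
E
python3 - <<'E'
from h import *
im,d,P,o=wcloud('w2');print(o['eef_pos'],o['grasp_force'],o['opening'],o['wrist_force'])
E
```

```text
[ 0.59606559 -0.18303642  0.01049117] 66.17025375366211 0.7407722088762064 [ 0.19683462 -0.52935535 -4.3691227 ]
```

View pics/w2.png

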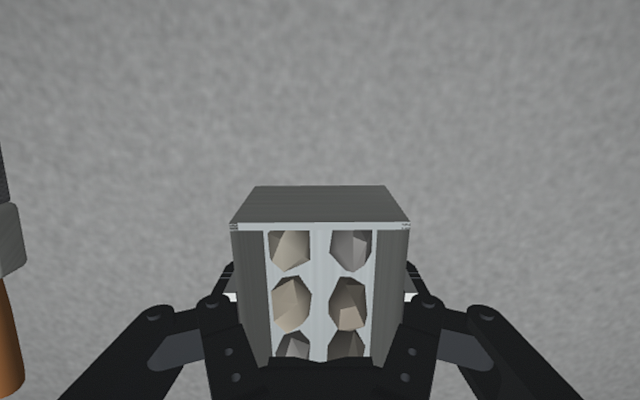

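drive_tool:
  plan:
    - [[0,0,0,0],[0,0,0,0],[0,0,0,0]]
  jaw: 0.257

```text
time_s: 3.87
eef_pos: [0.5959, -0.183, 0.0102]
eef_rot: [-0.0, 0.999, 0.051, -0.0]
wrist_force: [0.2, 0.3, -4.5]
opening: 0.745
grasp_force: 45.0
```

drive_tool:
  plan:
    - [[0,0,0,0],[0,0,0,0],[0,0,0,0]]
  jaw: 0.253

```text
time_s: 4.12
eef_pos: [0.5961, -0.1831, 0.0105]
eef_rot: [-0.0, 0.999, 0.051, -0.0]
wrist_force: [-0.1, 0.0, -4.8]
opening: 0.749
grasp_force: 18.4
```

```bash
cat >> h.py <<'E'
def tilt(f):
    "tray tilt from floor/stone-free and wall-top points in the tool frame"
    im,d,P,o=wcloud(f);g=o['eef_pos']
    M=Ro.from_quat(o['eef_rot'],scalar_first=True).as_matrix();Q=(P-g)@M
    s=(d>0)&(abs(abs(Q[...,1])-.0305)<.0012)&(Q[...,2]<-.005)&(Q[...,2]>-.06)&(Q[...,0]>.0)&(Q[...,0]<.043)
    q=Q[s];print('n',len(q))
    for a in np.arange(0,.045,.005):
        k=q[(q[:,0]>=a)&(q[:,0]<a+.005)]
        if len(k): print(round(a*1e3),len(k),(np.percentile(k[:,2],[2,10])*1e3).round(1))
    print(o['eef_pos'],o['grasp_force'],o['opening'],o['torque'],o['wrist_force'])
E
python3 -c "
from h import *
tilt('w3')"
```

```text
n 2894
0 290 [-45.9 -45.4]
5 315 [-46.  -45.4]
10 460 [-59.5 -58.4]
15 358 [-46.  -45.5]
20 341 [-46.  -45.4]
25 300 [-45.9 -45.5]
30 242 [-46.2 -45.7]
35 176 [-46.4 -46. ]
40 412 [-45.6 -44.5]
[ 0.59607029 -0.18310017  0.01045452] 18.389083743095398 0.7485183675337398 [-0.00935073 -0.12124011 -0.00737353] [-0.12880933  0.03623792 -4.84210303]
```

drive_tool:
  plan:
    - [[0,0,0,0],[0,0,0,0],[0,0,-0.04,0],[0,0,-0.1,0],[0,0,-0.17,0],[0,0,-0.25,0],[0,0,-0.33,0],[0,0,-0.41,0],[0,0,-0.49,0],[0,0,-0.56,0],[0,0,-0.61,0],[0,0,-0.64,0]]
  jaw: 0.3

```text
time_s: 5.17
eef_pos: [0.597, -0.1836, 0.2702]
eef_rot: [0.001, 0.999, 0.051, 0.002]
wrist_force: [-0.9, -0.6, -4.8]
opening: 0.742
grasp_force: 73.6
```

```bash
python3 - <<'E'
from h import *
to(.4995,.346,.265,104.5)
W=np.load('W.npy');s=(W[...,1]>.33)&(W[...,1]<.6)&(W[...,0]>.3)&(W[...,0]<.75)&(W[...,2]>.02)&(W[...,2]<.5)
for y in np.arange(.36,.6,.03):
    k=W[s&(abs(W[...,1]-y)<.015)]; print(round(y,2),len(k),np.percentile(k[:,2],98).round(3) if len(k) else 0, k[:,0].min().round(2) if len(k) else '',k[:,0].max().round(2) if len(k) else '')
E
```

```text
move [-0.1083 -1.3418  0.0089] roll -0.5482 yaw now 5.83 dist mm 538 q6 0.98
0.36 0 0  
0.39 31 0.044 0.49 0.54
0.42 81 0.044 0.47 0.56
0.45 170 0.19 0.47 0.75
0.48 761 0.214 0.48 0.75
0.51 1056 0.233 0.44 0.75
0.54 1764 0.243 0.39 0.75
0.57 1721 0.284 0.37 0.75
```

drive_tool:
  plan:
    - [[-0.001,-0.02,0.01,-0.01],[-0.004,-0.06,0.01,-0.025],[-0.01,-0.12,0.01,-0.05],[-0.015,-0.18,0.01,-0.08],[-0.02,-0.24,0.01,-0.11],[-0.025,-0.31,0.01,-0.14],[-0.03,-0.38,0.01,-0.17],[-0.035,-0.45,0.01,-0.2],[-0.04,-0.52,0.01,-0.23],[-0.045,-0.59,0.01,-0.26],[-0.05,-0.66,0.01,-0.29],[-0.055,-0.72,0.01,-0.32]]

```text
time_s: 6.17
eef_pos: [0.5429, 0.1035, 0.2596]
eef_rot: [-0.001, 0.849, 0.529, -0.002]
wrist_force: [1.2, 0.4, -4.4]
opening: 0.741
grasp_force: 73.7
```

```bash
python3 -c "
from h import *
to(.4995,.346,.265,104.5)"
```

```text
move [ 0.4961 -0.3648 -0.0124] roll -0.226 yaw now 63.82 dist mm 246 q6 0.43
```

drive_tool:
  plan:
    - [[0.06,-0.044,-0.012,-0.028],[0.12,-0.088,-0.012,-0.056],[0.18,-0.132,-0.012,-0.085],[0.24,-0.176,-0.012,-0.115],[0.3,-0.22,-0.012,-0.14],[0.36,-0.265,-0.012,-0.168],[0.41,-0.302,-0.012,-0.19],[0.45,-0.33,-0.012,-0.21],[0.475,-0.35,-0.012,-0.222],[0.49,-0.362,-0.012,-0.226],[0.49,-0.362,-0.012,-0.226],[0.49,-0.362,-0.012,-0.226]]

```text
time_s: 7.17
eef_pos: [0.5029, 0.3407, 0.2663]
eef_rot: [-0.0, 0.615, 0.788, -0.001]
wrist_force: [-0.1, -0.1, -4.5]
opening: 0.743
grasp_force: 73.6
```

```bash
python3 - <<'E'
from h import *
to(.4995,.346,.128,104.5)
shot('scene','s2'); im=cv2.imread('pics/s2.png')[120:340,270:490]
im2,_=shot('top','t2'); b=im2[170:280,190:300][...,::-1]
cv2.imwrite('pics/c2.png',np.hstack([cv2.resize(im,(400,400),interpolation=3),cv2.resize(b,(400,400),interpolation=3)]))
E
```

```text
move [ 0.0151 -0.0044  0.3458] roll -0.0024 yaw now 104.07 dist mm 138 q6 0.16
```

View pics/c2.png

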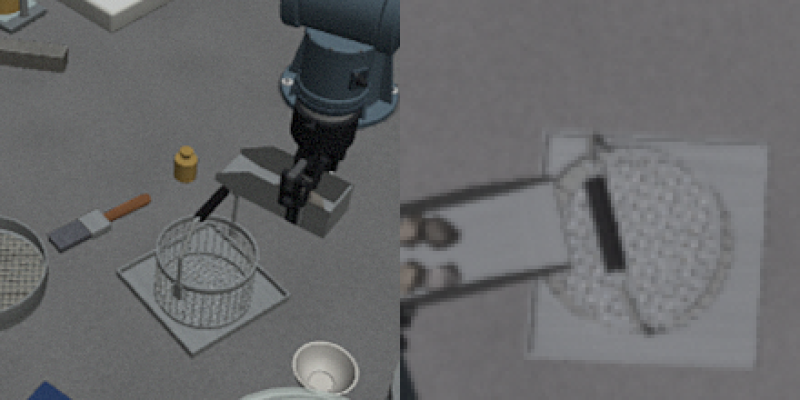

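drive_tool:
  plan:
    - [[0.02,-0.004,0.0,-0.002],[0.02,-0.004,0.05,-0.002],[0.02,-0.004,0.12,-0.002],[0.02,-0.004,0.2,-0.002],[0.02,-0.004,0.27,-0.002],[0.02,-0.004,0.33,-0.002],[0.02,-0.004,0.346,-0.002],[0.02,-0.004,0.346,-0.002],[0.02,-0.004,0.346,-0.002]]

```text
time_s: 8.02
eef_pos: [0.5005, 0.3488, 0.13]
eef_rot: [0.0, 0.613, 0.79, 0.001]
wrist_force: [0.6, -0.8, -5.6]
opening: 0.738
grasp_force: 73.7
```

```bash
python3 -c "
from h import *
to(.513,.293,.128,104.5)"
```

```text
move [-0.1428 -0.0044  0.005 ] roll -0.0004 yaw now 104.43 dist mm 57 q6 0.16
```

drive_tool:
  plan:
    - [[-0.03,-0.004,0.005,0],[-0.07,-0.004,0.005,0],[-0.11,-0.004,0.005,0],[-0.135,-0.004,0.005,0],[-0.14,-0.004,0.005,0],[-0.14,-0.004,0.005,0],[-0.14,-0.004,0.005,0]]

```text
time_s: 8.6
eef_pos: [0.5126, 0.2943, 0.1277]
eef_rot: [0.0, 0.613, 0.79, 0.001]
wrist_force: [-0.7, 1.0, -2.2]
opening: 0.744
grasp_force: 73.9
```

drive_tool:
  plan:
    - [[0,0,0,0],[0,0,0,0]]
  jaw: 0.253

```text
time_s: 8.77
eef_pos: [0.512, 0.2947, 0.127]
eef_rot: [-0.0, 0.612, 0.791, 0.0]
wrist_force: [-0.2, -0.4, -4.9]
opening: 0.747
grasp_force: 16.7
```

drive_tool:
  plan:
    - [[0,0,0,0],[0,0,0,0]]
  jaw: 0.2515

```text
time_s: 8.93
eef_pos: [0.512, 0.2944, 0.1269]
eef_rot: [0.0, 0.612, 0.791, -0.0]
wrist_force: [0.1, -0.8, -3.2]
opening: 0.753
grasp_force: 5.8
```

```bash
python3 -c "
from h import *
tilt('w4')"
```

```text
n 1977
0 257 [-43.6 -43. ]
5 244 [-45.2 -44.5]
10 336 [-59.7 -58.6]
15 195 [-49.4 -48.6]
20 174 [-51.2 -50.8]
25 122 [-53.4 -53. ]
30 194 [-55.3 -54.7]
35 308 [-51.8 -50.1]
40 147 [-39.9 -38. ]
[0.51200696 0.29438663 0.12687388] 5.75217604637146 0.7529136807106434 [ 0.0045517  -0.02248342 -0.05202985] [ 0.10594779 -0.84261714 -3.16204501]
```

drive_tool:
  plan:
    - [[0,0,0,0],[0,0,0,0]]

```text
time_s: 9.15
eef_pos: [0.5124, 0.2942, 0.1271]
eef_rot: [0.0, 0.612, 0.791, 0.0]
wrist_force: [-0.2, -0.7, -3.2]
opening: 0.744
grasp_force: 10.8
```

drive_tool:
  plan:
    - [[0,0,0,0],[0,0,0,0]]
  jaw: 0.256

```text
time_s: 9.32
eef_pos: [0.5124, 0.294, 0.1272]
eef_rot: [0.0, 0.613, 0.79, 0.0]
wrist_force: [-0.3, -0.3, -1.1]
opening: 0.749
grasp_force: 19.0
```

```bash
python3 - <<'E'
from h import *
tilt('w5')
shot('scene','s3'); im=cv2.imread('pics/s3.png')[170:330,300:460]
b=cv2.imread('pics/w5.png')
cv2.imwrite('pics/c3.png',np.hstack([cv2.resize(im,(400,400),interpolation=3),cv2.resize(b[:,120:520],(400,400))]))
E
```

```text
n 1442
0 162 [-43.8 -42.9]
5 115 [-45.6 -45.1]
10 238 [-59.8 -59.1]
15 82 [-53.4 -52.9]
20 62 [-57.2 -57. ]
25 240 [-58.2 -57.6]
30 241 [-53.1 -51.9]
35 202 [-46.  -45.1]
40 100 [-39.  -38.7]
[0.51242969 0.29403792 0.12715174] 18.995912075042725 0.7493588452785988 [-0.03429152 -0.12464243 -0.04276612] [-0.31398963 -0.31747618 -1.06807146]
```

View pics/c3.png

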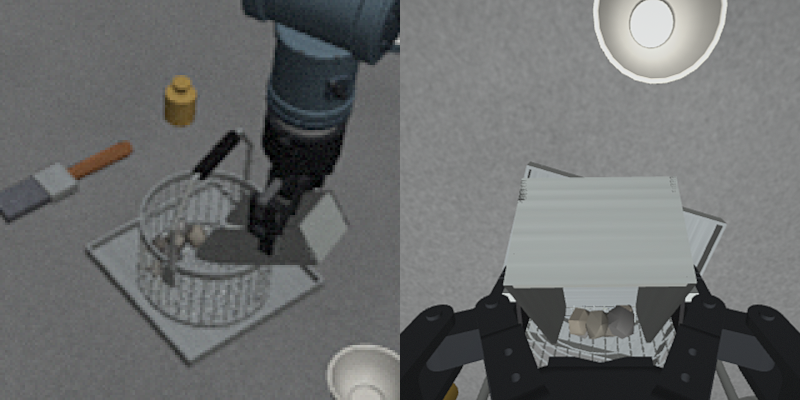

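drive_tool:
  plan:
    - [[0,0,0,0],[0.015,0,-0.03,0],[0.025,0,-0.06,0],[0.025,0,-0.09,0],[0.025,0,-0.115,0],[0.025,0,-0.12,0]]
  jaw: 0.3

```text
time_s: 9.92
eef_pos: [0.5112, 0.3045, 0.1784]
eef_rot: [0.001, 0.612, 0.791, 0.002]
wrist_force: [0.9, 0.3, -2.1]
opening: 0.739
grasp_force: 68.1
```

drive_tool:
  plan:
    - [[0,0,0,0],[0,0,0,0]]
  jaw: 0.2535

```text
time_s: 10.08
eef_pos: [0.5096, 0.3036, 0.175]
eef_rot: [0.0, 0.613, 0.79, 0.0]
wrist_force: [-0.7, 0.7, -2.8]
opening: 0.749
grasp_force: 20.5
```

drive_tool:
  plan:
    - [[0,0,0,0],[0,0,0,0],[0,0,0,0]]
  jaw: 0.252

```text
time_s: 10.33
eef_pos: [0.5093, 0.3034, 0.1741]
eef_rot: [-0.0, 0.613, 0.79, -0.001]
wrist_force: [-0.1, -0.5, -3.4]
opening: 0.747
grasp_force: 13.0
```

```bash
python3 -c "
from h import *
tilt('w6')"
```

```text
n 1423
0 151 [-43.4 -43.1]
5 125 [-46.1 -45. ]
10 225 [-59.9 -59.1]
15 76 [-53.4 -53. ]
20 65 [-57.5 -56.9]
25 238 [-58.6 -57.9]
30 226 [-53.  -51.9]
35 210 [-46.2 -45.2]
40 107 [-39.4 -38.7]
[0.50925902 0.30344514 0.1741166 ] 12.984860837459564 0.7468734427628105 [ 0.08273222  0.01459213 -0.04483592] [-0.06867944 -0.47809812 -3.36005683]
```

drive_tool:
  plan:
    - [[0,0,0,0],[0,0,0,0]]
  jaw: 0.251

```text
time_s: 10.55
eef_pos: [0.5096, 0.3036, 0.1747]
eef_rot: [-0.0, 0.613, 0.79, -0.0]
wrist_force: [-0.5, 0.1, -2.6]
opening: 0.748
grasp_force: 8.7
```

drive_tool:
  plan:
    - [[0,0,0,0],[0,0,0,0]]
  jaw: 0.2505

```text
time_s: 10.72
eef_pos: [0.5096, 0.3037, 0.1748]
eef_rot: [-0.0, 0.613, 0.79, -0.0]
wrist_force: [0.1, -0.3, -3.2]
opening: 0.745
grasp_force: 6.4
```

```bash
python3 -c "
from h import *
tilt('w7')"
```

```text
n 1409
0 158 [-43.7 -43.3]
5 116 [-45.9 -45.2]
10 227 [-59.7 -58.9]
15 74 [-54.  -53.3]
20 62 [-57.4 -57.3]
25 238 [-58.5 -57.7]
30 233 [-53.2 -52.1]
35 196 [-46.3 -45.4]
40 105 [-39.7 -38.9]
[0.50964634 0.303687   0.17483456] 6.44318662583828 0.7452294508609002 [0.04419671 0.01194322 0.0413158 ] [ 0.13088519 -0.28514899 -3.17456002]
```

drive_tool:
  plan:
    - [[0,0,0,0],[0,0,0,0]]
  jaw: 0.25

```text
time_s: 10.93
eef_pos: [0.51, 0.3038, 0.1753]
eef_rot: [0.0, 0.612, 0.79, 0.0]
wrist_force: [-0.0, 0.7, 0.1]
opening: 0.749
grasp_force: 0.0
```

drive_tool:
  plan:
    - [[0,0,0,0],[0,0,0,0]]
  jaw: 0.2496

```text
time_s: 11.1
eef_pos: [0.51, 0.3038, 0.1754]
eef_rot: [0.0, 0.613, 0.79, 0.0]
wrist_force: [-0.5, 0.2, 0.2]
opening: 0.75
grasp_force: 0.0
```

```bash
python3 - <<'E'
from h import *
tilt('w8')
shot('scene','s4'); im=cv2.imread('pics/s4.png')[170:330,300:460]
b=cv2.imread('pics/w8.png')
cv2.imwrite('pics/c4.png',np.hstack([cv2.resize(im,(400,400),interpolation=3),cv2.resize(b[:,120:520],(400,400))]))
E
```

```text
n 746
0 228 [-43.7 -42.8]
5 241 [-43.6 -42.5]
10 277 [-59.7 -59. ]
[0.50999056 0.30380745 0.17541826] 0.0 0.7496150551145225 [0.00390296 0.00347544 0.04866269] [-0.54762471  0.18091725  0.19530976]
```

View pics/c4.png

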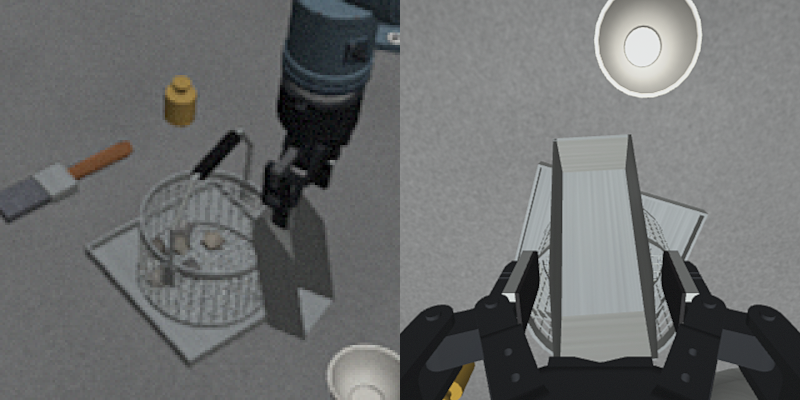

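drive_tool:
  plan:
    - [[0,0,0,0],[0,0,0,0],[0,0,0,0],[0,0,0,0],[0,0,0,0],[0,0,0,0]]
  jaw: 0

```text
time_s: 11.7
eef_pos: [0.5097, 0.3037, 0.1749]
eef_rot: [-0.0, 0.613, 0.79, -0.0]
wrist_force: [0.2, 0.3, 0.4]
opening: 1.002
grasp_force: 0.0
```

```bash
python3 - <<'E'
from h import *
im,d,P,o=wcloud('w9')
M=Ro.from_quat(o['eef_rot'],scalar_first=True).as_matrix()
by=np.array([-.25,.968,0]);bx=np.array([.968,.25,0]);C=np.array([.5345,.2105,0])
Q=np.stack([(P-C)@bx,(P-C)@by,P[...,2]],-1)*1e3
for u in (310,320,330):
  for v in range(20,380,15): print(u,v,Q[v,u].round(0),end=' | ' if v%2 else '\n')
shot('scene','s5'); im=cv2.imread('pics/s5.png')[170:330,300:460]
b=cv2.imread('pics/w9.png')
cv2.imwrite('pics/c5.png',np.hstack([cv2.resize(im,(400,400),interpolation=3),cv2.resize(b[:,120:520],(400,400))]))
E
```

```text
310 20 [ -9. 232.  67.]
310 35 [ -9. 222.  66.] | 310 50 [ -9. 212.  65.]
310 65 [ -9. 202.  64.] | 310 80 [-10. 191.  65.]
310 95 [-10. 180.  65.] | 310 110 [-10. 169.  65.]
310 125 [-10. 157.  62.] | 310 140 [-12. 135.  -0.]
310 155 [-12. 119.   0.] | 310 170 [-13. 103.  -1.]
310 185 [-13.  87.   3.] | 310 200 [-13.  73.  11.]
310 215 [-11.  73.  54.] | 310 230 [-10.  74.  90.]
310 245 [-14.  13.   2.] | 310 260 [-14.  -7.   3.]
310 275 [-14. -27.   3.] | 310 290 [-14. -36.  21.]
310 305 [-15. -71.   4.] | 310 320 [-15. -95.   2.]
310 335 [ -15. -122.    0.] | 310 350 [ -16. -148.   -1.]
310 365 [ -5. 107. 251.] | 320 20 [ -2. 232.  65.]
320 35 [ -2. 223.  65.] | 320 50 [ -2. 213.  64.]
320 65 [ -2. 202.  65.] | 320 80 [ -2. 191.  63.]
320 95 [ -2. 180.  62.] | 320 110 [ -2. 165.  -1.]
320 125 [ -2. 150.  -1.] | 320 140 [ -2. 135.  -0.]
320 155 [ -2. 119.  -0.] | 320 170 [ -2. 103.   0.]
320 185 [-2. 87.  2.] | 320 200 [-2. 71.  8.]
320 215 [-2. 74. 58.] | 320 230 [-2. 75. 91.]
320 245 [-2. 14.  3.] | 320 260 [-2. -6.  3.]
320 275 [ -2. -27.   2.] | 320 290 [ -2. -35.  22.]
320 305 [ -2. -72.   2.] | 320 320 [ -2. -73.  27.]
320 335 [  -2. -124.   -2.] | 320 350 [  -2. -148.   -1.]
320 365 [ -2. 106. 250.] | 330 20 [  6. 233.  63.]
330 35 [  6. 223.  62.] | 330 50 [  6. 213.  60.]
330 65 [  7. 205.  26.] | 330 80 [  8. 194.  -0.]
330 95 [  8. 180.  -1.] | 330 110 [  8. 165.  -0.]
330 125 [  9. 150.  -1.] | 330 140 [  9. 135.   0.]
330 155 [  9. 119.  -1.] | 330 170 [  9. 103.   1.]
330 185 [ 9. 90. 14.] | 330 200 [ 9. 72. 10.]
330 215 [ 9. 51.  2.] | 330 230 [ 7. 74. 90.]
330 245 [10. 14.  4.] | 330 260 [10. -1. 12.]
330 275 [  9. -14.  23.] | 330 290 [ 10. -49.   3.]
330 305 [ 10. -54.  25.] | 330 320 [ 10. -74.  27.]
330 335 [ -2. 182. 317.] | 330 350 [  12. -147.    0.]
330 365 [  1. 108. 251.] |
```

View pics/c5.png

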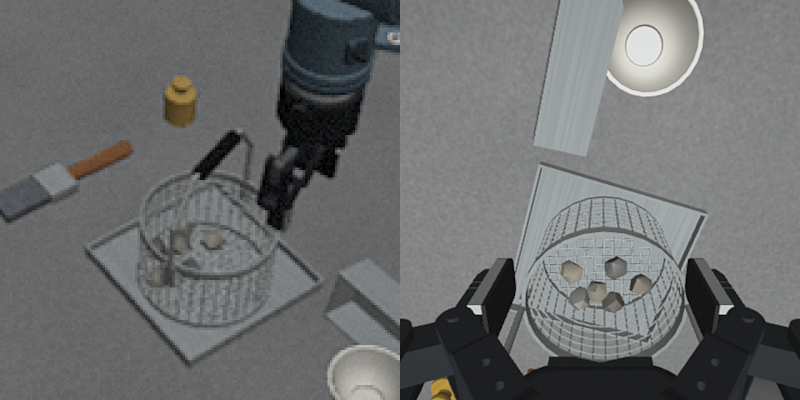

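drive_tool:
  plan:
    - [[0,0,-0.1,0],[0,0,-0.2,0],[0.05,0,-0.28,0],[0.1,0,-0.35,0],[0.15,0,-0.4,0],[0.15,0,-0.4,0],[0.15,0,-0.4,0]]

```text
time_s: 12.38
eef_pos: [0.4948, 0.3628, 0.3363]
eef_rot: [0.001, 0.612, 0.791, 0.001]
wrist_force: [-0.2, 0.1, -0.7]
opening: 1.004
grasp_force: 0.0
```

```bash
cat >> h.py <<'E'
def hmap(P,x0,x1,y0,y1,st=.01,zmax=.3):
    "rows: x descending, columns: y descending (like the top view)"
    xs=np.arange(x1,x0,-st);ys=np.arange(y1,y0,-st)
    print('      '+' '.join(f'{y*1e3:4.0f}' for y in ys))
    for x in xs:
        r=[]
        for y in ys:
            k=P[(abs(P[:,0]-x)<st/2)&(abs(P[:,1]-y)<st/2)&(P[:,2]<zmax)]
            r.append(f'{np.percentile(k[:,2],90)*1e3:4.0f}' if len(k) else '   .')
        print(f'{x*1e3:5.0f} '+' '.join(r))
E
python3 - <<'E'
from h import *
im,d,P,o=wcloud('w10');P=P[d>0];np.save('P10.npy',P);print(o['eef_pos'])
hmap(P,.39,.62,.34,.54)
a,da=shot('scene','s6');b,db=shot('top','t6')
Wt=world('top',db);m=(Wt[...,0]>.42)&(Wt[...,0]<.6)&(Wt[...,1]>.36)&(Wt[...,1]<.46)
w=im
h=lambda i,s:cv2.resize(i,s,interpolation=3)
top=np.hstack([h(a[235:335,400:500],(400,300)) if 0 else h(a[230:330,390:490],(300,300)),h(b[200:280,130:230],(375,300))])
top=np.pad(top,((0,0),(0,800-675),(0,0)))
bot=np.pad(h(w,(480,300)),((0,0),(0,320),(0,0)))
cv2.imwrite('pics/last.png',np.vstack([top,bot])[...,::-1])
E
```

```text
[0.49482167 0.3627807  0.33634384]
       540  530  520  510  500  490  480  470  460  450  440  430  420  410  400  390  380  370  360  350
  620  188  187  174    0    1    0    1    0    1    0    1    1    1    0    1    0    1    1    0    1
  610    1    0    1    1    0    0    1    1    1    1    1    0    1    1    1    0    0    0    1    1
  600    1    1    1    1    0    0    1    0    1    1    0    0    1    0    1    0    0    0    1    1
  590    0    0    1    1    1    1    0    1    1    1    0    1    0    0    0    1    1    0    1    1
  580    1    1    1    0    1    1    1    0    0    1    0    1    1    0    1    1    0    1    1    0
  570    0    1    0    1    1    0    0    0    1    1    0    0    1    0   -0    0    1    1    1    1
  560    1    1    0    0    1    1    1    0    0   40   40   40   40    1    1    0    1    0    0    0
  550    0    0    0    0    0    0    0   40   40   38   34   35   39   40    1    1    0    1    0    1
  540  130    0    0    1    0    0    0   41   32   20   16   17   21   37   40    1    0    0    0    1
  530
[... 778 characters left out ...]
   1    0    1    1    1    1    1    0    1    1    0    1    1
  450    .  140  137    0    0    1    0    0    0    0    1    1    1    0    1    1    0    1    0    1
  440    .  137  136    1    0    1    1    0    0    0    1    0    0    0    1    1    1    1    1    1
  430    .  110  129    1    1   20   25   32   38   44   44   45   44   44   45   45   45   45   44   44
  420   46   90    1    1    1    9    7    5    4    3    3    4    3    3    4    4    4    4    4    3
  410   46    1    1    1    1    9    7    5    3    4    4    4    4    4    4    3    4    4    4    4
  400    0    0    1    1    1    8    7    5    3    4    4    4    3    4    3    4    4    4    4    3
```

```bash
python3 - <<'E'
from h import *
to(.5345,.2105,.32,14.5)
for f in ('top','t6'):
    W=world('top',np.load(f+'.npz')['d']);s=(W[...,0]>.45)&(W[...,0]<.59)&(W[...,1]>.375)&(W[...,1]<.5)&(W[...,2]>.033)&(W[...,2]<.047)
    print(f,'dish',s.sum(),cv2.minEnclosingCircle(W[s][:,:2].astype(np.float32)))
z=np.load('t6.npz');W=world('top',z['d']);s=(W[...,2]>.17)&(W[...,2]<.215)&(abs(W[...,0]-.5345)<.06)&(abs(W[...,1]-.2105)<.05)
r=cv2.fitLine(W[s][:,:2].astype(np.float32),cv2.DIST_HUBER,0,.01,.01).ravel();print('bar',s.sum(),r,np.degrees(np.arctan2(r[1],r[0])),np.median(W[s],0))
E
```

```text
move [-0.3891  0.004   0.0326] roll 0.4996 yaw now 104.43 dist mm 156 q6 0.19
top dish 183 ((0.5154227018356323, 0.43780314922332764), 0.04509676992893219)
t6 dish 120 ((0.5156693458557129, 0.43731963634490967), 0.04474478214979172)
bar 207 [0.9644216  0.2643691  0.5336419  0.21105123] 15.329468 [0.53414153 0.21067494 0.19855238]
```

drive_tool:
  plan:
    - [[-0.05,0,0,0.04],[-0.1,0,0,0.08],[-0.15,0,0,0.12],[-0.2,0,0,0.16],[-0.25,0,0,0.2],[-0.29,0,0,0.24],[-0.32,0,0,0.28],[-0.35,0,0,0.32],[-0.37,0,0,0.36],[-0.385,0.002,0.01,0.4],[-0.389,0.004,0.02,0.435],[-0.389,0.004,0.03,0.47]]

```text
time_s: 13.53
eef_pos: [0.5349, 0.2097, 0.3209]
eef_rot: [0.0, 0.986, 0.168, -0.001]
wrist_force: [0.0, 0.2, -0.6]
opening: 1.0
grasp_force: 0.0
```

drive_tool:
  plan:
    - [[0,0,0,0.025],[0,0,0,0.025],[0,0,0,0.025]]

```text
time_s: 13.78
eef_pos: [0.5347, 0.2107, 0.3216]
eef_rot: [0.0, 0.991, 0.134, -0.001]
wrist_force: [0.0, -0.9, -0.4]
opening: 0.998
grasp_force: 0.0
```

```bash
python3 - <<'E'
from h import *
im,d,P,o=wcloud('w11')
s=(d>0)&(P[...,2]>.18)&(P[...,2]<.215)&(abs(P[...,0]-.5345)<.055)&(abs(P[...,1]-.2105)<.05)&(im.max(-1)<70)
q=P[s];r=cv2.minAreaRect(q[:,:2].astype(np.float32));print(s.sum(),r,np.percentile(q[:,2],95))
l=cv2.fitLine(q[:,:2].astype(np.float32),cv2.DIST_HUBER,0,.01,.01).ravel();a=np.degrees(np.arctan2(l[1],l[0]));print(l,a)
to(r[0][0],r[0][1],.32,a if l[0]>0 else a+180);to(r[0][0],r[0][1],.174,None)
E
```

```text
1162 ((0.5373838543891907, 0.21059390902519226), (0.0695684477686882, 0.015193002298474312), 14.967314720153809) 0.20093499271238008
[0.96486115 0.2627603  0.5394404  0.21126264] 15.2339115
move [0.0059 0.0025 0.0049] roll 0.0013 yaw now 15.47 dist mm 3 q6 1.47
move [0.0065 0.0025 0.3699] roll 0 yaw now 15.47 dist mm 148 q6 1.47
```

drive_tool:
  plan:
    - [[0.006,0.002,0.03,0],[0.006,0.002,0.1,0],[0.006,0.002,0.18,0],[0.006,0.002,0.26,0],[0.006,0.002,0.33,0],[0.006,0.002,0.37,0],[0.006,0.002,0.374,0],[0.006,0.002,0.374,0]]

```text
time_s: 14.5
eef_pos: [0.5367, 0.2112, 0.1716]
eef_rot: [0.0, 0.991, 0.134, -0.002]
wrist_force: [0.2, 0.7, 1.0]
opening: 1.003
grasp_force: 0.0
```

drive_tool:
  plan:
    - [[0,0,0,0],[0,0,0,0],[0,0,0,0],[0,0,0,0],[0,0,0,0],[0,0,0,0],[0,0,0,0],[0,0,0,0],[0,0,0,0]]
  jaw: 1

```text
time_s: 15.25
eef_pos: [0.5381, 0.2109, 0.1739]
eef_rot: [0.0, 0.991, 0.134, 0.001]
wrist_force: [0.4, -4.0, 4.5]
opening: 0.163
grasp_force: 58.5
```

```bash
python3 - <<'E'
from h import *
im,d,P,o=wcloud('w12');print(o['eef_pos'],o['wrist_force'],o['grasp_force'],o['opening'])
z=np.load('w10.npz');P=np.load('P10.npy')
hmap(P,.34,.45,.30,.51)
E
```

```text
[0.53813947 0.21094386 0.17393115] [ 0.36835369 -3.98877047  4.4659254 ] 58.54099631309509 0.16323500058641888
       510  500  490  480  470  460  450  440  430  420  410  400  390  380  370  360  350  340  330  320  310
  450    0    0    1    0    0    0    0    1    1    1    0    1    1    0    1    0    1    1    1    1    1
  440    1    0    1    1    0    0    0    1    0    0    0    1    1    1    1    1    1    0    1    1    1
  430    1    1   20   25   32   38   44   44   45   44   44   45   45   45   45   44   44   45    1    0    0
  420    1    1    9    7    5    4    3    3    4    3    3    4    4    4    4    4    3   45   45    1    1
  410    1    1    9    7    5    3    4    4    4    4    4    4    3    4    4    4    4   43   45    0    1
  400    1    1    8    7    5    3    4    4    4    3    4    3    4    4    4    4    3   44   46    1    1
  390    1    1    9    7    5    4    4    4    4    3    4    4    4    4    4    4    3   43   45    0    1
  380    1    1    9    7    5    3    4    4    4    4    4    4    3    4    3    4    3   44   44    1    1
  370    1    0   19   25   31   37   43   44   44   44   44   44   45   45   44   44   44   45   45    0    1
  360    1    0    1    0    1   -0   43    .    .    .    .   44   45   45   45   45   45   45    .    1    1
  350    0    1    1    1    0    0    1    1    0    1    0    1    1    1    0    1    1    0    1    1    0
```

View pics/last.png

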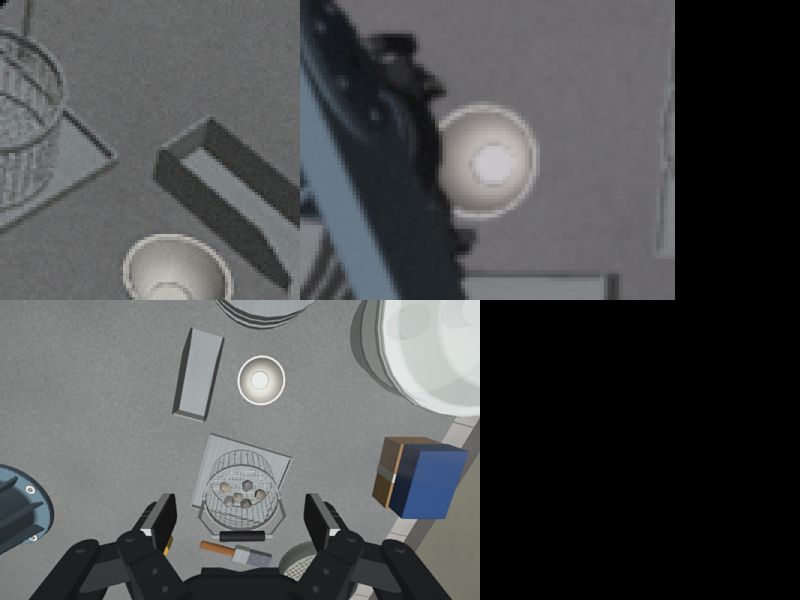

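The picture shows the tray upright and flat beside the dish, with no stones in it. All six stones are in the basket, and the sleeve is now gripped. Next is the lift.

drive_tool:
  plan:
    - [[0,0,-0.01,0],[0,0,-0.03,0],[0,0,-0.06,0],[0,0,-0.09,0],[0,0,-0.12,0],[0,0,-0.15,0],[0,0,-0.18,0],[0,0,-0.21,0],[0,0,-0.23,0],[0,0,-0.243,0],[0,0,-0.25,0],[0,0,-0.25,0]]

```text
time_s: 16.3
eef_pos: [0.5377, 0.2114, 0.2738]
eef_rot: [-0.0, 0.991, 0.134, 0.0]
wrist_force: [-0.4, -0.1, -5.5]
opening: 0.164
grasp_force: 58.6
```

drive_tool:
  plan:
    - [[0,0,0,0],[0,0,0,0],[0,0,0,0],[0,0,0,0],[0,0,0,0],[0,0,0,0],[0,0,0,0],[0,0,0,0],[0,0,0,0],[0,0,0,0],[0,0,0,0],[0,0,0,0]]

```text
time_s: 17.3
eef_pos: [0.5376, 0.2114, 0.2734]
eef_rot: [0.0, 0.991, 0.134, 0.0]
wrist_force: [-0.1, 0.9, -5.4]
opening: 0.166
grasp_force: 58.6
```

```bash
python3 - <<'E'
from h import *
im,d,P,o=wcloud('w13');print(o['eef_pos'],o['wrist_force'],o['grasp_force'],o['opening'])
a,da=shot('scene','s7');W=world('scene',da);s=(da>0)&(abs(W[...,0]-.535)<.085)&(abs(W[...,1]-.21)<.085)&(W[...,2]>.17)&(W[...,2]<.205)
k=W[s];print('rim pts',len(k));A=np.c_[k[:,:2]-[.535,.21],np.ones(len(k))]
r=s&(W[...,2]<.2);h=np.histogram(k[:,2],8);print(h)
from math import atan
P=P[d>0];s=(abs(P[:,2]-.193)<.008)&(np.hypot(P[:,0]-.535,P[:,1]-.21)<.085)&(np.hypot(P[:,0]-.535,P[:,1]-.21)>.065)
k=P[s];c=np.linalg.lstsq(np.c_[k[:,:2]-[.535,.21],np.ones(len(k))],k[:,2],rcond=None)[0];print('rim plane wrist',len(k),c)
E
```

```text
[0.53763317 0.21137219 0.27335174] [-0.06533811  0.86167063 -5.40650348] 58.57462227344513 0.1663298028700077
rim pts 660
(array([ 50,  70,  57,  80, 140, 200,  55,   8]), array([0.17006049, 0.17426291, 0.17846533, 0.18266775, 0.18687018,
       0.1910726 , 0.19527502, 0.19947744, 0.20367987]))
rim plane wrist 3132 [0.01532392 0.00334372 0.19151376]
```

Basket hangs level at about 100 mm with the full load of 5.4 N; handing in.

```bash
python3 -c "
from bench import ctrl
print(ctrl.hand_in())"
```

```text
the job is handed in; nothing more can be done
None
```

The job is handed in, with no verdict returned: all six stones are in the basket, which hangs level and still about 10 cm up in the gripper, and the empty tray is flat on the bench; it slipped from my loosened grip while pouring, fell and came to rest upright by the dish (which had not moved), rather than being set down.

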